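# Back up a freshly glued toy panel with the straightedge

## Task

Draw the wooden straightedge out of its till by the end that sticks out, put it down clear of the till and let go, then take it by the other end, since the leading end has to go under the press arms. Slide it in beneath them and bring its straight side gently up against the base strip along the front of the freshly glued panel until you feel it bear, then leave it there flat on the bench, flush along the whole strip. The glue is still soft, so only touch panel and strip lightly, and leave the other things on the bench where they are.

Things in the scene. Friction and masses are not known exactly. Their poses are not given: they have to be found in the camera images.
- straightedge: Loose wooden straightedge lying flat, 200 mm long (y), 12 mm thick, 0.24 kg. Straight side at x = +34 mm, faces away from the robot; bellied side at x = -32 mm (middle 80 mm), -13 mm at the ends. Grip rib on top: x -9 to 9, y -98 to 98, z 12 to 40 mm. Origin on the underside, below the rib, mid length. At first its +y end is some 120 mm inside the till, its -y end sticks out.
- edge_left (a point): The +y end of the straightedge's straight side, on the underside: (34, 100, 0) mm in its frame.
- edge_right (a point): The -y end of the straightedge's straight side, on the underside: (34, -100, 0) mm in its frame.
- till: Fixed wooden till without floor, closed but for a mouth that looks to its -y (to the robot's right). Origin on the bench in the middle of the mouth. It reaches 150 mm to +y; inside 90 mm wide (x from -45 to 45 mm) and 52 mm high; walls 10 mm, roof top 62 mm above the bench.
- press: Fixed light-wood press over the panel. Origin and axes as the panel's: x away from the robot, y left along the edge. Five level arms with 10 mm gaps cover x -85 to 125, y -115 to -5 mm over panel and bench, underside 52 and top 64 mm above the bench. They hang from a block behind the panel (x 100 to 125 mm); nothing stands before the panel.
- panel: Fixed plywood panel of a toy barn: x 0 to 80, y -80 to 80 mm, 10 mm thick, battens on top (x over 30 mm) to 14 mm. Origin on the bench at the middle of its front edge; x away from the robot, y left along the edge. A base strip, y -80 to 80, z 0 to 9 mm, is glued under its front, parallel to it, its face 2 to 12 mm before x = 0, differing each time: feel for it. Soft glue: touch lightly.
- glue: White glue bottle, 48 mm wide and 130 mm tall, standing; bystander. Origin at the centre of its foot.
- cone: Turned wooden cone, 64 mm wide and 85 mm tall, standing; bystander. Origin at the centre of its foot.
- hammer: Hammer about 200 mm long, lying along its x; bystander. Origin under its middle.
Not all that is in view belongs to the job. What is meant by the straightedge is not yellow, and is the smaller of those in its own colour.

How it is judged (in metres and radians):
On the way, in this order (a step that is already met when the one before it is completed fails the run):
1. the straightedge lies flat on the bench, wholly out of the till and let go (angle between straightedge's own z axis and vertical below 0.04 rad and height (world z) of straightedge below 0.005 m and y of edge_left in the frame of till below -0.005 m and contact force between straightedge and the fingers below 0.05 N and linear speed of straightedge below 0.01 m/s), for 0.2 s.
2. the straightedge bears on the panel's base strip (over 0.5 N), flush along it (x of strip_c0 in the frame of straightedge between 0.047 and 0.051 m and angle between the x axis of straightedge and the x axis of panel, either way round below 0.02 rad and y of straightedge in the frame of panel between -0.02 and 0.02 m and contact force between straightedge and panel above 0.5 N), for 0.1 s.
At the end, for the whole second after the job is handed in: The straightedge lies flat, let go and at rest on the bench, its straight side parallel to the panel's base strip within 0.02 rad and within 2 mm of the strip's face (which is 15 mm before the centre of strip_c0), its middle within 20 mm of the panel's middle along the edge (x of strip_c0 in the frame of straightedge between 0.047 and 0.051 m and angle between the x axis of straightedge and the x axis of panel, either way round below 0.02 rad and y of straightedge in the frame of panel between -0.02 and 0.02 m and angle between straightedge's own z axis and vertical below 0.04 rad and height (world z) of straightedge below 0.005 m and linear speed of straightedge below 0.01 m/s and angular speed of straightedge below 0.05 rad/s); the robot touches nothing.
It fails at once if the panel or its strip is pressed with more than 10 N (contact force between panel and anything else above 10 N).
It fails at once if the glue is shifted by more than 20 mm (distance of glue from where it was at the start of the episode above 0.02 m).
It fails at once if the cone is shifted by more than 20 mm (distance of cone from where it was at the start of the episode above 0.02 m).
It fails at once if the hammer is shifted by more than 20 mm (distance of hammer from where it was at the start of the episode above 0.02 m).
It also fails if it takes over 64 s, if anything falls off the work surface, if the arm or the gripper's body presses on something with over 40 N, if the wrist force passes 120 N, or if a joint passes its speed limit or range.

## Robot

A 6-joint arm with a two-finger parallel gripper is mounted at the origin on the work surface. World frame = base frame: x ahead of the robot, y to its left, z up, the work surface at z = 0. Lengths are in m, angles in degrees, forces in N, time in s.
With the tool pointing down it reaches from about 0.35 to 0.975 m from the base axis. Payload 7.1 kg.
Tool frame: the origin (TCP) lies midway between the tips of the shut fingers; the grasp point (between the pads) lies 19 mm behind it (ctrl.tcp_to_grasp is the distance from the TCP to the grasp point, in m); z points along the fingers, y is the line along which they close (so a half turn about z gives the same grasp; the last joint's range is limited). The gripper opens to 88 mm and grips with 3 to 60 N. Pads are 20 mm wide; open, the fingers measure 115 mm over their backs; the gripper's body (75 mm by 178 mm) begins 61 mm behind the grasp point.
Start: joints at [73.797, 24.242, 93.386, -0, 62.372, -1.089], TCP at [0.163, 0.603, 0.223] pointing down, gripper open.
Joint ranges: [-172.04, 172.04], [-51.8, 120.97], [4.93, 147.93], [-75.15, 255.16], [6.16, 154.13], [-145.62, 145.62]. Speed limits (degrees/s): [136.94, 136.94, 172.46, 180, 180, 180].

## Interface

Orientations are given as [roll, pitch, yaw] about the fixed x, y, z axes, in that order (R = Rz(yaw) Ry(pitch) Rx(roll)).
In Python, from workcell import ctrl, viewer, workorder gives the robot as it stands.
- The arm moves only by the tool move_arm, never from a script. Its argument "targets" is a list of rows, each a list of 7 numbers: the opening, from -1 (shut) to 1 (fully open), then the shift along the tool's x, y, z in m, then the turn, a rotation vector about the tool's x, y, z in rad. A call has 1 to 20 rows; each row is the pose to reach, as a shift and turn from the pose commanded when the call began, along the tool's axes at that moment; what a row does not reach only later rows make up. A row lasts 1/10 s, in which the tool goes at most 50 mm and 8.59 degrees, less where a joint would pass 70% of its speed; a pose out of reach is approached as far as the arm can. A call with a gripper value outside its range is refused whole. The fingers move at their own pace and stop on an object; "newtons" is the grip in N (left out, the last holds). Time passes only in rows, so rows that repeat a pose let the fingers close. It gives the time, the measured TCP pose, the force, the opening and the grip force at its end, in the units of the state.
- ctrl.read_state(): the state, without advancing time (a new reading comes with each control period).
- viewer.read_camera(name): name is "scene" or "top" or "wrist"; returns (picture, depth): 420x560x3 uint8, red, green, blue; 420x560 float32, m along the optical axis (not along the pixel's ray), 0 where there is no reading.
- viewer.camera_info(name): a dict with "K" (3x3 intrinsics, pixels), "R" (3x3) and "t" (3): a world point X has camera coordinates R X + t. Camera axes: x right, y down, z forward; pixel columns grow to the right and rows downward; lengths in m; the calibration is good to about 2 mm. A picture is of the moment at which its call begins: read the wrist's pose just before it. camera_info takes no time and is no camera call; for the wrist camera it gives the pose at the moment of the call.
- workorder.hand_in(): hands the job in; it is judged then, once.
The state is a dict: "t": time; "q": joint angles; "joint_velocities": joint speeds; "tau": joint torques, N m; "position": TCP position; "tool_rot": TCP orientation; "force": force on the tool from outside, world axes, zero at the start; "wrist_torque": the same for the moment, N m; "width": finger opening in m; "grasp_force": force on a finger pad.
Only numpy, scipy, OpenCV 4.12 (cv2) and the standard library are available. Lean on these libraries where they do the work, as an engineer would, in place of code of your own. Each camera call takes 0.05 s, during which the arm holds its last target. There are 200 camera calls.

## Working session

There is one attempt and no reset: what is moved stays moved. The work goes in short steps, Python scripts to look and compute and a tool call to move; the robot and the scene stay as the last step left them, time stands still between calls to the robot, and variables do not carry over. Pictures are saved under pics/ and viewed, at most 10 in all, crops included, and the job is handed in when it is done.

Besides the shell and the picture viewer there is one more tool, called after "Call:" as name([rows], argument=value, ...), one row to a line, values as JSON. move_arm: Moves the arm, as the interface text tells. Its arguments: {"type":"object","properties":{"targets":{"type":"array"},"newtons":{"type":"number"}},"required":["targets"]}

```bash
ls; mkdir -p pics; python3 - <<'E'
from workcell import ctrl, viewer
import cv2,numpy as np
print(ctrl.read_state())
for n in("scene","top"):
    p,d=viewer.read_camera(n); np.savez(f"pics/{n}0.npz",p=p,d=d)
    cv2.imwrite(f"pics/{n}0.png",p[:,:,::-1]); i=viewer.camera_info(n); print(n,i["K"].tolist(),i["R"].round(4).tolist(),i["t"])
a=cv2.imread("pics/scene0.png");b=cv2.imread("pics/top0.png")
E
```

```text
pics
{'t': 0.0, 'q': array([ 7.37971963e+01,  2.42837363e+01,  9.34347989e+01,  9.73672188e-05,
        6.23733527e+01, -1.08878012e+00]), 'joint_velocities': array([ 0.03502698, -0.02484685,  0.12048825,  0.08943222, -0.0770844 ,
       -0.07048104]), 'tau': array([ 8.65877828e-04, -5.44637990e+01, -2.73671257e+01,  6.43758383e-02,
        2.28130224e-02, -8.89524836e-05]), 'position': array([0.16277248, 0.6028124 , 0.22188621]), 'tool_rot': array([-1.79908130e+02, -1.83219878e-03,  1.64885930e+02]), 'force': array([-0.47533546, -0.4747482 , -0.70168874]), 'wrist_torque': array([-0.01896698,  0.00125151,  0.00665638]), 'grasp_force': 0.0, 'width': 0.08787866102630036}
scene [[470.441449210155, 0.0, 277.3740359744657], [0.0, 470.441449210155, 207.49744228346944], [0.0, 0.0, 1.0]] [[-0.6921, 0.7218, 0.004], [0.3827, 0.3717, -0.8458], [-0.612, -0.5839, -0.5335]] [ 0.25663646 -0.19947549  1.62231687]
top [[470.33072303153443, 0.0, 281.2928828562301], [0.0, 470.33072303153443, 207.87145399006124], [0.0, 0.0, 1.0]] [[-0.0162, -0.9999, -0.0026], [-0.9983, 0.0163, -0.0553], [0.0553, 0.0017, -0.9985]] [0.14465393 0.4734341  1.45780314]
```

View pics/top0.png

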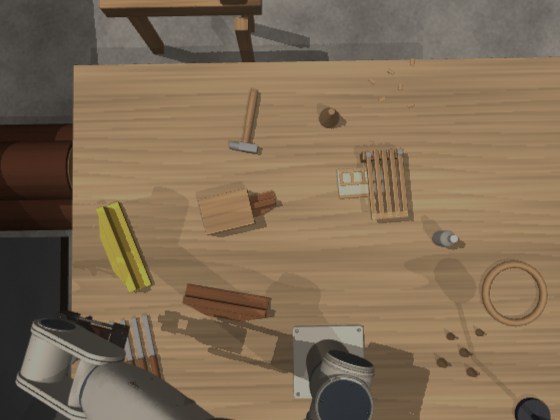

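View pics/scene0.png

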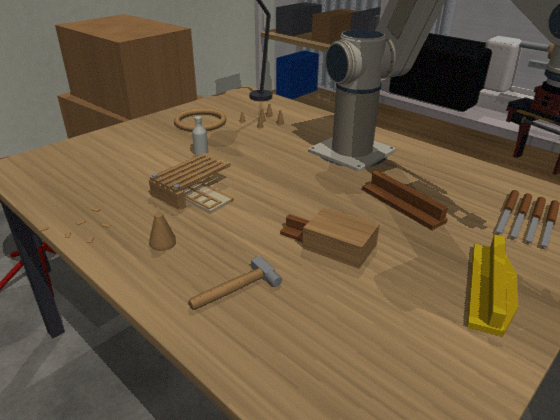

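Candidates for the straightedge in the top view are yellow at (125,247), a long brown one at (227,303) and a brown one poking out of the till at (263,203). Yellow is excluded and the till one is the smaller brown, so I take (263,203) and check it in a close crop.

```bash
cat > h.py <<'E'
import numpy as np,cv2
from workcell import ctrl,viewer
def world(n,d,info=None):
    i=info or viewer.camera_info(n);K=i["K"];v,u=np.mgrid[:d.shape[0],:d.shape[1]]
    c=np.stack([(u-K[0,2])/K[0,0]*d,(v-K[1,2])/K[1,1]*d,d],-1)
    return (c-i["t"])@i["R"]
def rect(P,mask):
    """largest blob -> min-area rectangle of its world xy"""
    n,l,s,_=cv2.connectedComponentsWithStats(mask.astype(np.uint8),connectivity=8)
    k=1+np.argmax(s[1:,4]);m=l==k;q=P[m]
    (c,wh,a)=cv2.minAreaRect((q[:,:2]*1000).astype(np.float32))
    return np.round(c,1),np.round(wh,1),round(a,2),round(float(np.median(q[:,2])*1000),1),int(m.sum())
E
python3 - <<'E'
from h import *
z=np.load("pics/top0.npz");p,d=z["p"],z["d"];P=world("top",d);Z=P[...,2]
def box(u0,u1,v0,v1):
    m=np.zeros(d.shape,bool);m[v0:v1,u0:u1]=1;return m&(d>0)
print("bench z",np.median(Z[box(80,180,320,340)]),np.median(Z[box(290,330,220,300)]))
print("till",rect(P,box(190,280,175,245)&(Z>.052)))
hsv=cv2.cvtColor(p,cv2.COLOR_RGB2HSV)
print("rib",rect(P,box(245,290,180,225)&(Z>.03)&(Z<.05)))
print("sedge all",rect(P,box(250,290,180,225)&(Z>.006)&(Z<.05)))
print("press",rect(P,box(355,420,140,230)&(Z>.055)))
print("panel",rect(P,box(325,372,160,205)&(Z>.005)&(Z<.02)))
print("big",rect(P,box(170,280,275,330)&(Z>.006)))
print("glue",rect(P,box(425,465,220,255)&(Z>.02)),"cone",rect(P,box(310,345,100,132)&(Z>.02)),"hammer",rect(P,box(220,265,80,160)&(Z>.008)))
c=cv2.resize(p[140:240,185:285],None,fx=5,fy=5,interpolation=cv2.INTER_CUBIC);e=cv2.resize(p[135:235,320:420],None,fx=5,fy=5,interpolation=cv2.INTER_CUBIC)
cv2.imwrite("pics/crop1.png",cv2.resize(np.hstack([c,e])[:,:,::-1],(800,400)))
E
```

```text
bench z 0.01042501588223439 -0.0010309802734170123
till (array([467.2, 304.1]), array([110.3, 150.5]), 12.71, 61.0, 1799)
rib (array([490.5, 194.2]), array([17.6, 75.6]), 12.41, 39.4, 144)
sedge all (array([491.9, 193.3]), array([64.9, 82.3]), 13.33, 13.4, 450)
press (array([ 543.6, -181.7]), array([210.5, 115.5]), 3.92, 62.6, 1825)
panel (array([551.7, -89. ]), array([90.9, 94.1]), 4.01, 10.2, 758)
big (array([179. , 316.3]), array([259.6,  90.1]), 79.4, 16.9, 2139)
glue (array([ 375.4, -352.2]), array([40.2, 46.3]), 89.72, 85.9, 307) cone (array([761.8, -17.3]), array([57. , 56.6]), 1.02, 47.3, 263) hammer (array([754.3, 246.1]), array([ 85.7, 202.2]), 85.73, 22.5, 663)
```

View pics/crop1.png

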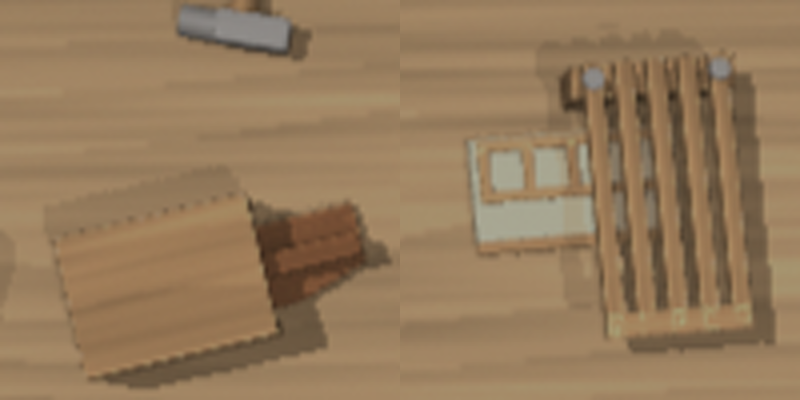

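The crop confirms it: the brown stub with its rib at about (320,240) sticks out of the till mouth. The measured sizes match the spec: till roof 110x150 at 61 mm, press 210x115 at 63 mm, rib 18 wide at 39 mm. Panel yaw is about 3.95° and till yaw about 12.7°. Next I move above the stub.

```bash
cat >> h.py <<'E'
from scipy.spatial.transform import Rotation as R
def to(x,y,z,xdir):
    """shift/turn (tool axes) to bring TCP to x,y,z, tool down, closing line along heading xdir deg"""
    s=ctrl.read_state();A=R.from_euler("xyz",s["tool_rot"],degrees=True);B=R.from_euler("xyz",[180,0,xdir+90],degrees=True)
    print("shift",A.inv().apply(np.array([x,y,z])-s["position"]).round(4),"turn",(A.inv()*B).as_rotvec().round(4),"t",s["t"],"F",s["force"].round(2))
O=np.array([.5195,-.1232]);YP=3.95
def pan(x,y):
    c,s=np.cos(np.radians(YP)),np.sin(np.radians(YP));return O+[c*x-s*y,s*x+c*y]
E
python3 -c "
from h import *
to(.4953,.1727,.13,12.6)"
```

```text
shift [-0.4332 -0.3285  0.0924] turn [-1.2000e-03  7.0000e-04  1.0871e+00] t 0.1 F [-0.06  0.5  -1.47]
```

Call:
move_arm([
  [1,-0.433,-0.3285,0.0,0,0,1.087],
  [1,-0.433,-0.3285,0.0,0,0,1.087],
  [1,-0.433,-0.3285,0.0,0,0,1.087],
  [1,-0.433,-0.3285,0.0,0,0,1.087],
  [1,-0.433,-0.3285,0.0,0,0,1.087],
  [1,-0.433,-0.3285,0.0,0,0,1.087],
  [1,-0.433,-0.3285,0.0,0,0,1.087],
  [1,-0.433,-0.3285,0.0,0,0,1.087],
  [1,-0.433,-0.3285,0.0,0,0,1.087],
  [1,-0.433,-0.3285,0.0,0,0,1.087],
  [1,-0.433,-0.3285,0.04,0,0,1.087],
  [1,-0.433,-0.3285,0.09,0,0,1.087],
  [1,-0.433,-0.3285,0.0924,0,0,1.087],
  [1,-0.433,-0.3285,0.0924,0,0,1.087],
  [1,-0.433,-0.3285,0.0924,0,0,1.087],
])

```text
t: 1.6
position: [0.4957, 0.1743, 0.1316]
tool_rot: [179.9, -0.0, 102.7]
force: [0.2, 0.1, 0.2]
width: 0.088
grasp_force: 0.0
```

```bash
python3 - <<'E'
from h import *
i=viewer.camera_info("wrist");p,d=viewer.read_camera("wrist");P=world("wrist",d,i);Z=P[...,2]
cv2.imwrite("pics/w1.png",p[:,:,::-1])
near=np.hypot(P[...,0]-.49,P[...,1]-.18)<.09
h=cv2.cvtColor(p,cv2.COLOR_RGB2HSV)
print("rib",rect(P,near&(d>0)&(Z>.03)&(Z<.046)&(P[...,1]<.225)))
to(.4953,.1727,.016,12.6); to(.4953,.1727,.13,12.6)
E
```

```text
rib (array([490.8, 192.2]), array([17.1, 70.1]), 13.09, 39.8, 1480)
shift [-0.0017 -0.0014  0.1161] turn [ 0.0025 -0.0004  0.0014] t 1.65 F [-0.05 -0.09  0.17]
shift [-0.0016 -0.0011  0.0021] turn [ 0.0025 -0.0004  0.0014] t 1.65 F [-0.05 -0.09  0.17]
```

View pics/w1.png

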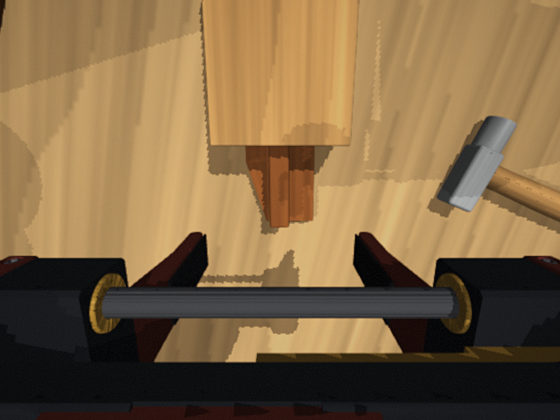

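Wrist view: the stub and its rib end at about (280,225), centred between the finger tips, with the till mouth at row 145. I descend and grip.

Call:
move_arm([
  [1,0.0015,-0.0007,0.04,0,0,-0.007],
  [1,0.0015,-0.0007,0.08,0,0,-0.007],
  [1,0.0015,-0.0007,0.1,0,0,-0.007],
  [1,0.0015,-0.0007,0.115,0,0,-0.007],
  [1,0.0015,-0.0007,0.115,0,0,-0.007],
  [1,0.0015,-0.0007,0.115,0,0,-0.007],
  [-1,0.0015,-0.0007,0.115,0,0,-0.007],
  [-1,0.0015,-0.0007,0.115,0,0,-0.007],
  [-1,0.0015,-0.0007,0.115,0,0,-0.007],
  [-1,0.0015,-0.0007,0.115,0,0,-0.007],
  [-1,0.0015,-0.0007,0.115,0,0,-0.007],
  [-1,0.0015,-0.0007,0.115,0,0,-0.007],
  [-1,0.0015,-0.0007,0.115,0,0,-0.007],
  [-1,0.0015,-0.0007,0.115,0,0,-0.007],
], newtons=25)

```text
t: 3.05
position: [0.4943, 0.1746, 0.0152]
tool_rot: [-180.0, 0.0, 103.0]
force: [-0.2, -0.4, 0.4]
width: 0.0273
grasp_force: 0.0
```

Call:
move_arm([
  [-1,0,0,0,0,0,0],
  [-1,0,0,0,0,0,0],
  [-1,0,0,0,0,0,0],
  [-1,0,0,0,0,0,0],
])

```text
t: 3.45
position: [0.4942, 0.1746, 0.0152]
tool_rot: [-180.0, 0.0, 103.0]
force: [0.4, -0.4, -1.0]
width: 0.0181
grasp_force: 25.0
```

Call:
move_arm([
  [-1,-0.008,0,0,0,0,0],
  [-1,-0.018,0,0,0,0,0],
  [-1,-0.03,0,0,0,0,0],
  [-1,-0.045,0,0,0,0,0],
  [-1,-0.06,0,0,0,0,0],
  [-1,-0.075,0,0,0,0,0],
  [-1,-0.09,0,0,0,0,0],
  [-1,-0.105,0,0,0,0,0],
  [-1,-0.12,0,0,0,0,0],
  [-1,-0.132,0,0,0,0,0],
  [-1,-0.14,0,0,0,0,0],
  [-1,-0.14,0,0,0,0,0],
])

```text
t: 4.65
position: [0.5261, 0.0372, 0.0153]
tool_rot: [180.0, 0.0, 102.9]
force: [0.0, -1.1, -1.6]
width: 0.0183
grasp_force: 25.0
```

```bash
python3 - <<'E'
from h import *
s=ctrl.read_state();print(s["position"].round(4),s["force"].round(1),s["width"],s["grasp_force"])
to(*pan(-.08,.1),.0152,YP)
E
```

```text
[0.5261 0.0372 0.0153] [ 0.  -1.1 -1.6] 0.0182883941140174 24.99955326318741
shift [-4.350e-02 -1.058e-01  1.000e-04] turn [0.0003 0.0002 0.157 ] t 4.65 F [ 0.03 -1.08 -1.58]
```

Call:
move_arm([
  [-1,-0.01,-0.005,0,0,0,0],
  [-1,-0.02,-0.015,0,0,0,0],
  [-1,-0.03,-0.027,0,0,0,0.015],
  [-1,-0.04,-0.04,0,0,0,0.03],
  [-1,-0.0435,-0.054,0,0,0,0.05],
  [-1,-0.0435,-0.068,0,0,0,0.075],
  [-1,-0.0435,-0.082,0,0,0,0.1],
  [-1,-0.0435,-0.094,0,0,0,0.125],
  [-1,-0.0435,-0.102,0,0,0,0.145],
  [-1,-0.0435,-0.106,0,0,0,0.157],
  [-1,-0.0435,-0.106,0,0,0,0.157],
  [-1,-0.0435,-0.106,0,0,0,0.157],
  [0,-0.0435,-0.106,0,0,0,0.157],
  [0,-0.0435,-0.106,0,0,0,0.157],
  [0,-0.0435,-0.106,0,0,0,0.157],
  [0,-0.0435,-0.106,0,0,0,0.157],
  [0,-0.0435,-0.106,0,0,0,0.157],
])

```text
t: 6.35
position: [0.4324, -0.028, 0.0153]
tool_rot: [180.0, 0.0, 94.0]
force: [-0.3, -0.5, -0.2]
width: 0.0439
grasp_force: 0.0
```

Call:
move_arm([
  [0,0,0,-0.02,0,0,0],
  [0,0,0,-0.05,0,0,0],
  [0.5,0,0,-0.09,0,0,0],
  [1,0.04,0,-0.1,0,0,0],
  [1,0.08,0,-0.1,0,0,0],
  [1,0.1,0,-0.1,0,0,0],
  [1,0.1,0,-0.1,0,0,0],
  [1,0.1,0,-0.1,0,0,0],
])

```text
t: 7.15
position: [0.4251, 0.0718, 0.1152]
tool_rot: [-180.0, 0.0, 94.1]
force: [0.6, 0.5, -0.3]
width: 0.0867
grasp_force: 0.0
```

```bash
python3 - <<'E'
from h import *
s=ctrl.read_state();print(s["position"].round(4),s["force"].round(1),s["width"])
for n in("wrist","top"):
    i=viewer.camera_info(n);p,d=viewer.read_camera(n);P=world(n,d,i);Z=P[...,2]
    np.savez(f"pics/{n}2.npz",p=p,d=d)
    cv2.imwrite(f"pics/{n}2.png",p[:,:,::-1])
    c=(np.abs(P[...,0]-.43)<.09)&(np.abs(P[...,1]-.05)<.14)&(d>0)
    print(n,"rib",rect(P,c&(Z>.03)&(Z<.046)),"all",rect(P,c&(Z>.007)&(Z<.046)))
print(pan(-.08,.18))
E
```

```text
[0.4251 0.0718 0.1152] [ 0.6  0.5 -0.3] 0.08671868599505171
wrist rib (array([425.8,  76.8]), array([ 18. , 145.5]), 4.26, 39.7, 3520) all (array([427.3,  70. ]), array([ 66.3, 163.1]), 4.07, 12.3, 10927)
top rib (array([420.3, 140.2]), array([15.4, 15.5]), 89.1, 38.9, 32) all (array([428.4, 143.1]), array([53.3, 19.7]), 7.84, 14.3, 97)
[0.42729057 0.05086155]
```

View pics/wrist2.png

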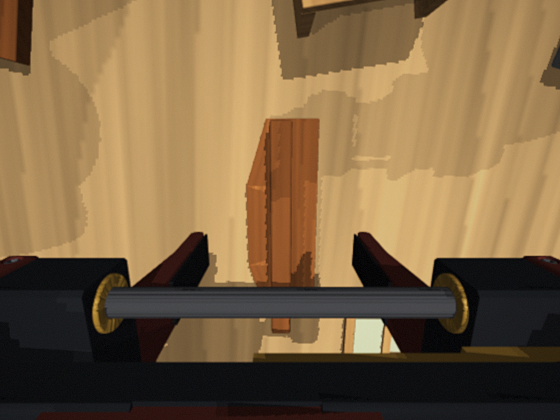

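The wrist view shows the straightedge flat and clear of the till, left end near (295,118), right end near (280,332), with yaw about 4.2° and origin about (427,51). I now take the left end.

Call:
move_arm([
  [1,0.03,0.0006,0,0,0,0],
  [1,0.057,0.0006,0,0,0,0],
  [1,0.057,0.0006,0.03,0,0,0],
  [1,0.057,0.0006,0.06,0,0,0],
  [0.5,0.057,0.0006,0.085,0,0,0],
  [0,0.057,0.0006,0.1,0,0,0],
  [0,0.057,0.0006,0.1,0,0,0],
  [0,0.057,0.0006,0.1,0,0,0],
  [-1,0.057,0.0006,0.1,0,0,0],
  [-1,0.057,0.0006,0.1,0,0,0],
  [-1,0.057,0.0006,0.1,0,0,0],
  [-1,0.057,0.0006,0.1,0,0,0],
  [-1,0.057,0.0006,0.1,0,0,0],
  [-1,0.057,0.0006,0.1,0,0,0],
  [-1,0.057,0.0006,0.1,0,0,0],
])

```text
t: 8.75
position: [0.422, 0.1287, 0.0155]
tool_rot: [180.0, -0.0, 94.0]
force: [-1.3, 0.4, 5.4]
width: 0.0178
grasp_force: 25.0
```

```bash
python3 - <<'E'
from h import *
s=ctrl.read_state();print(s["position"].round(4),s["force"].round(1),s["width"],s["grasp_force"],s["tool_rot"])
to(*pan(-.08,.078),.0152,YP)
E
```

```text
[0.422  0.1287 0.0155] [-1.3  0.4  5.4] 0.017751645286697967 25.000175535678864 [ 1.79992087e+02 -4.97855803e-03  9.40017638e+01]
shift [-0.18   -0.0002  0.0003] turn [ 0.0001 -0.0001  0.0009] t 8.75 F [-1.32  0.45  5.44]
```

Call:
move_arm([
  [-1,-0.006,0,-0.0004,0,0,0],
  [-1,-0.016,0,-0.0004,0,0,0],
  [-1,-0.028,0,-0.0004,0,0,0],
  [-1,-0.042,0,-0.0004,0,0,0],
  [-1,-0.056,0,-0.0004,0,0,0],
  [-1,-0.07,0,-0.0004,0,0,0],
  [-1,-0.084,0,-0.0004,0,0,0],
  [-1,-0.098,0,-0.0004,0,0,0],
  [-1,-0.112,0,-0.0004,0,0,0],
  [-1,-0.126,0,-0.0004,0,0,0],
  [-1,-0.14,0,-0.0004,0,0,0],
  [-1,-0.154,0,-0.0004,0,0,0],
  [-1,-0.166,0,-0.0004,0,0,0],
  [-1,-0.175,0,-0.0004,0,0,0],
  [-1,-0.18,0,-0.0004,0,0,0],
  [-1,-0.18,0,-0.0004,0,0,0],
  [-1,-0.18,0,-0.0004,0,0,0],
])

```text
t: 10.45
position: [0.4344, -0.0509, 0.0156]
tool_rot: [-180.0, 0.0, 94.0]
force: [0.4, -0.0, -2.3]
width: 0.0178
grasp_force: 25.0
```

```bash
python3 - <<'E'
from h import *
s=ctrl.read_state();print(s["position"].round(4),s["force"].round(1),s["wrist_torque"].round(2),s["width"],s["grasp_force"],s["tool_rot"].round(2))
for n in("wrist","top"):
    i=viewer.camera_info(n);p,d=viewer.read_camera(n);P=world(n,d,i);Z=P[...,2]
    np.savez(f"pics/{n}3.npz",p=p,d=d); cv2.imwrite(f"pics/{n}3.png",p[:,:,::-1])
    y=P[...,1]
    print(n,"press",rect(P,(Z>.055)&(Z<.07)&(abs(P[...,0]-.54)<.13)&(abs(y+.18)<.08)),
      "panel",rect(P,(Z>.006)&(Z<.02)&(P[...,0]>.495)&(P[...,0]<.62)&(abs(y+.09)<.06)))
E
python3 - <<'E'
import cv2,numpy as np
a=cv2.imread('pics/top3.png')[150:260,290:430];b=cv2.imread('pics/wrist3.png')
cv2.imwrite('pics/c3.png',np.hstack([cv2.resize(a,(400,314)),cv2.resize(b,(400,314))]))
E
```

```text
[ 0.4344 -0.0509  0.0156] [ 0.4 -0.  -2.3] [-0.09  0.07 -0.  ] 0.017755963889866062 24.99771684408188 [-179.99    0.     94.  ]Traceback (most recent call last):
  File "<stdin>", line 7, in <module>
  File "h.py", line 10, in rect
    k=1+np.argmax(s[1:,4]);m=l==k;q=P[m]
        ~~~~~~~~~^^^^^^^^^
    return _wrapfunc(a, 'argmax', axis=axis, out=out, **kwds)
    return bound(*args, **kwds)
ValueError: attempt to get argmax of an empty sequence
[ WARN:0@0.008] global loadsave.cpp:275 findDecoder imread_('pics/top3.png'): can't open/read file: check file path/integrity
Traceback (most recent call last):
TypeError: 'NoneType' object is not subscriptable
```

Call:
move_arm([
  [-1,0,0.001,0,0,0,0],
  [-1,0,0.003,0,0,0,0],
  [-1,0,0.006,0,0,0,0],
  [-1,0,0.009,0,0,0,0],
  [-1,0,0.012,0,0,0,0],
  [-1,0,0.015,0,0,0,0],
  [-1,0,0.018,0,0,0,0],
  [-1,0,0.021,0,0,0,0],
  [-1,0,0.024,0,0,0,0],
  [-1,0,0.026,0,0,0,0],
  [-1,0,0.026,0,0,0,0],
])

```text
t: 11.6
position: [0.4609, -0.0491, 0.0157]
tool_rot: [180.0, 0.0, 94.0]
force: [0.8, -0.6, -1.9]
width: 0.0175
grasp_force: 25.0
```

```bash
python3 - <<'E'
from h import *
s=ctrl.read_state();print(s["position"].round(4),s["force"].round(1),s["wrist_torque"].round(2),s["tool_rot"].round(2))
ims=[]
for n in("wrist","top","scene"):
    i=viewer.camera_info(n);p,d=viewer.read_camera(n)
    np.savez(f"pics/{n}3.npz",p=p,d=d); ims.append(p[:,:,::-1])
a=cv2.resize(ims[1][150:255,300:440],(400,300));b=cv2.resize(ims[0],(400,300));c=cv2.resize(ims[2][120:260,130:320],(400,300))
cv2.imwrite("pics/c3.png",np.vstack([np.hstack([a,b]),np.hstack([c,c*0])]))
E
```

```text
[ 0.4609 -0.0491  0.0157] [ 0.8 -0.6 -1.9] [0.05 0.04 0.01] [1.7997e+02 1.0000e-02 9.4020e+01]
```

View pics/c3.png

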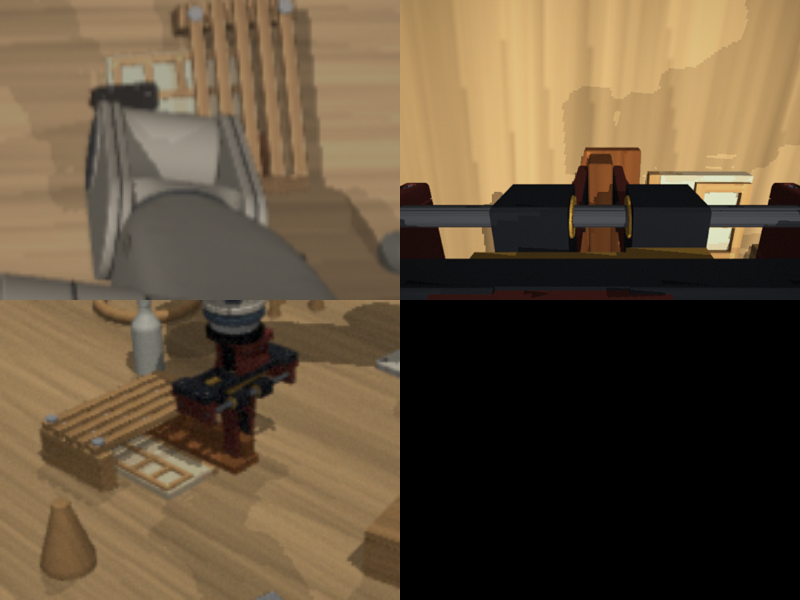

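The straightedge is in beneath the arms. The wrist view shows a gap of a few mm between its straight side (642,165) and the strip (650,180). I measure the gap, then feel forward.

```bash
python3 - <<'E'
from h import *
i=viewer.camera_info("wrist");z=np.load("pics/wrist3.npz");P=world("wrist",z["d"],i)
a=np.radians(YP);Q=(P[...,:2]-O)@np.array([[np.cos(a),-np.sin(a)],[np.sin(a),np.cos(a)]]);Z=P[...,2]
for y in(72,75,78,85,92):
    m=(abs(Q[...,1]*1000-y)<1.5)&(Q[...,0]>-.03)&(Q[...,0]<.03)&(z["d"]>0)
    o=np.argsort(Q[m][:,0]);q=Q[m][o,0]*1000;h=Z[m][o]*1000
    print(y,[(round(float(x)),round(float(k))) for x,k in zip(q,h)][::2][:24])
E
```

```text
72 [(-28, 11), (-28, 11), (-27, 12), (-27, 12), (-26, 12), (-26, 11), (-25, 11), (-25, 11), (-25, 12), (-24, 12), (-24, 11), (-24, 12), (-23, 13), (-23, 12), (-22, 12), (-22, 12), (-21, 12), (-21, 12), (-20, 12), (-20, 13), (-20, 12), (-19, 11), (-17, 1), (-16, -1)]
75 [(-30, 12), (-30, 11), (-29, 12), (-29, 12), (-29, 13), (-29, 11), (-28, 13), (-28, 12), (-28, 13), (-27, 12), (-27, 12), (-27, 13), (-27, 12), (-27, 12), (-26, 12), (-26, 11), (-26, 12), (-25, 12), (-25, 11), (-25, 11), (-24, 12), (-24, 11), (-24, 13), (-24, 13)]
78 [(-30, 12), (-29, 13), (-29, 13), (-29, 13), (-29, 12), (-28, 13), (-28, 12), (-28, 12), (-27, 11), (-27, 11), (-27, 13), (-27, 12), (-27, 11), (-26, 12), (-26, 12), (-26, 12), (-26, 12), (-26, 11), (-25, 13), (-25, 11), (-25, 12), (-24, 12), (-24, 12), (-24, 12)]
85 [(-30, 13), (-30, 12), (-29, 12), (-29, 12), (-29, 12), (-28, 12), (-28, 11), (-28, 13), (-28, 12), (-28, 11), (-27, 13), (-27, 12), (-27, 11), (-27, 12), (-26, 12), (-26, 11), (-26, 12), (-26, 12), (-25, 12), (-25, 12), (-25, 12), (-25, 13), (-25, 12), (-25, 12)]
92 [(-30, 12), (-30, 12), (-29, 13), (-29, 13), (-29, 12), (-29, 12), (-29, 11), (-28, 13), (-28, 12), (-28, 12), (-28, 12), (-27, 11), (-27, 12), (-27, 12), (-26, 13), (-26, 12), (-26, 12), (-26, 12), (-26, 12), (-25, 13), (-25, 12), (-25, 11), (-24, 12), (-24, 12)]
```

```bash
python3 - <<'E'
from h import *
i=viewer.camera_info("wrist");z=np.load("pics/wrist3.npz");P=world("wrist",z["d"],i)
a=np.radians(YP);Q=(P[...,:2]-O)@np.array([[np.cos(a),-np.sin(a)],[np.sin(a),np.cos(a)]]);Z=P[...,2]
for y in(66,69,72,75,78):
    m=(abs(Q[...,1]*1000-y)<1.5)&(Q[...,0]>-.022)&(Q[...,0]<.005)&(z["d"]>0)
    o=np.argsort(Q[m][:,0]);print(y,[(round(float(x),1),round(float(k))) for x,k in zip(Q[m][o,0]*1000,Z[m][o]*1000)][::2])
E
```

```text
66 [(-16.0, -1), (-15.5, 0), (-15.0, 1), (-14.1, 0), (-13.6, 0), (-13.0, 0), (-12.2, 0), (-11.5, 0), (-11.0, 0), (-10.7, -1), (-10.0, -1)]
69 [(-16.4, 0), (-16.1, 0), (-15.8, 1), (-15.8, 1), (-15.5, 0), (-15.0, 0), (-14.5, -2), (-14.3, 0), (-14.2, 0), (-13.7, 0), (-13.6, 0), (-12.9, 0), (-12.9, 0), (-12.8, -1), (-12.2, -1), (-12.1, -1), (-11.8, 0), (-11.8, 1), (-11.1, 0), (-10.8, -1), (-10.3, -1), (-10.2, 0), (-10.2, 5), (-10.1, 2), (-9.9, 4), (-9.9, 1), (-9.9, 1), (-9.2, 9), (-7.9, 9), (-4.8, 9), (-2.1, 8), (-1.0, 9)]
72 [(-21.7, 12), (-21.2, 12), (-21.1, 12), (-20.5, 12), (-20.1, 13), (-20.0, 12), (-19.2, 11), (-16.5, 1), (-16.3, -1), (-15.8, 0), (-15.6, -1), (-15.1, 0), (-15.0, 0), (-14.5, 0), (-14.3, 0), (-13.9, 0), (-13.8, 0), (-13.4, 1), (-13.1, 0), (-12.7, 1), (-12.5, 0), (-11.8, 0), (-11.8, 0), (-11.6, -1), (-11.3, 0), (-10.6, 0), (-10.5, 0), (-10.2, 2), (-10.1, 4), (-10.1, 9), (-10.1, 4), (-10.0, 10), (-10.0, 3), (-9.9, 9), (-9.9, 0), (-9.9, 6), (-9.8, 0), (-9.3, 9), (-9.2, 9), (-8.9, 10), (-8.7, 9), (-8.2, 9), (-8.0, 9), (-7.8, 8), (-7.4, 9), (-7.2, 8), (-6.9, 9), (-6.7, 9)
[... 2609 characters left out ...]
(-3.2, 5), (-3.1, 7), (-2.9, 9), (-2.7, 8), (-2.4, 0), (-2.3, 2), (-2.3, 7), (-2.2, 9), (-2.1, 8), (-2.0, 8), (-1.6, 9), (-1.6, 4), (-1.5, -1), (-1.3, 6), (-1.2, 0), (-1.1, 2), (-1.0, 9), (-0.7, 3), (-0.6, 1), (-0.6, 10), (-0.6, 7), (-0.5, 9), (-0.3, 9), (-0.1, 10), (-0.0, 8), (0.1, 0), (0.1, 9), (0.4, -1), (0.5, 10), (0.6, 1), (0.6, 5), (0.8, 0), (0.9, 9), (1.1, 1), (1.1, -1), (1.2, 10), (1.3, 5), (1.6, 9), (1.7, -1), (1.8, 8), (1.9, 10), (2.1, 9), (2.2, 11), (2.3, 9), (2.4, 1), (2.5, 10), (2.6, 9), (2.7, 7), (2.9, 2), (3.0, 11), (3.0, 4), (3.1, 10), (3.4, 9), (3.5, 0), (3.5, 8), (3.6, 11), (3.6, -1), (3.8, 1), (4.0, 5), (4.0, 2), (4.2, 6), (4.4, 9), (4.4, 10), (4.6, 3), (4.8, 0), (4.9, 4)]
```

Call:
move_arm([
  [-1,0,0.001,0,0,0,0],
  [-1,0,0.002,0,0,0,0],
  [-1,0,0.003,0,0,0,0],
  [-1,0,0.004,0,0,0,0],
  [-1,0,0.004,0,0,0,0],
])

```text
t: 12.25
position: [0.4646, -0.0488, 0.0157]
tool_rot: [180.0, 0.0, 94.0]
force: [0.4, -0.7, -1.4]
width: 0.0178
grasp_force: 25.0
```

Call:
move_arm([
  [-1,0,0.001,0,0,0,0],
  [-1,0,0.002,0,0,0,0],
  [-1,0,0.003,0,0,0,0],
  [-1,0,0.0038,0,0,0,0],
  [-1,0,0.0038,0,0,0,0],
])

```text
t: 12.75
position: [0.4684, -0.0485, 0.0157]
tool_rot: [180.0, 0.0, 94.0]
force: [0.1, -0.6, -1.9]
width: 0.0176
grasp_force: 25.0
```

Call:
move_arm([
  [-1,0,0.0003,0,0,0,0],
  [-1,0,0.0006,0,0,0,0],
  [-1,0,0.0006,0,0,0,0],
])

```text
t: 13.05
position: [0.4688, -0.0485, 0.0157]
tool_rot: [-180.0, 0.0, 94.0]
force: [-0.6, 0.7, -2.4]
width: 0.0176
grasp_force: 25.0
```

Call:
move_arm([
  [-1,0,0.0002,0,0,0,0],
  [-1,0,0.0004,0,0,0,0],
  [-1,0,0.0004,0,0,0,0],
])

```text
t: 13.35
position: [0.4693, -0.0485, 0.0157]
tool_rot: [180.0, 0.0, 94.0]
force: [-0.8, 0.1, -0.9]
width: 0.0177
grasp_force: 25.0
```

Call:
move_arm([
  [-1,0,0.0002,0,0,0,0],
  [-1,0,0.0003,0,0,0,0],
  [-1,0,0.0003,0,0,0,0],
])

```text
t: 13.65
position: [0.4695, -0.0485, 0.0157]
tool_rot: [-180.0, -0.0, 94.0]
force: [0.1, 0.3, -1.8]
width: 0.0177
grasp_force: 25.0
```

```bash
python3 - <<'E'
from h import *
s=ctrl.read_state();print(s["position"].round(4),s["force"].round(2),s["wrist_torque"].round(3))
i=viewer.camera_info("wrist");p,d=viewer.read_camera("wrist");P=world("wrist",d,i);Z=P[...,2]
a=np.radians(YP);Q=(P[...,:2]-O)@np.array([[np.cos(a),-np.sin(a)],[np.sin(a),np.cos(a)]])*1000
for y in(70,72,74,76,84,88,92,96):
    m=(abs(Q[...,1]-y)<1)&(d>0)
    e=Q[m&(Z>.0105)&(Q[...,0]<0)&(Q[...,0]>-30)][:,0]; g=Q[m&(Z>.006)&(Z<.0105)&(Q[...,0]>-16)&(Q[...,0]<5)][:,0]
    print(y,np.percentile(e,98).round(1) if len(e) else None,np.percentile(g,2).round(1) if len(g) else None)
E
```

```text
[ 0.4695 -0.0485  0.0157] [ 0.12  0.31 -1.84] [-0.006  0.105 -0.038]
70 None -8.7
72 -10.3 -9.1
74 -10.3 -9.8
76 -10.7 -9.2
84 -10.2 None
88 -10.5 -11.5
92 -10.7 -11.6
96 -9.1 None
```

Call:
move_arm([
  [-1,0,0.0002,0,0,0,0],
  [-1,0,0.0004,0,0,0,0],
  [-1,0,0.0004,0,0,0,0],
])

```text
t: 14.0
position: [0.4698, -0.0484, 0.0156]
tool_rot: [-180.0, -0.0, 94.0]
force: [-1.3, 1.0, -0.9]
width: 0.0178
grasp_force: 25.0
```

Call:
move_arm([
  [-1,0,0.0002,0,0,0,0],
  [-1,0,0.0003,0,0,0,0],
  [-1,0,0.0003,0,0,0,0],
])

```text
t: 14.3
position: [0.4698, -0.0484, 0.0156]
tool_rot: [-180.0, -0.0, 94.0]
force: [-1.6, 0.4, -0.9]
width: 0.0178
grasp_force: 25.0
```

```bash
python3 - <<'E'
from h import *
s=ctrl.read_state();print(s["position"].round(5),s["force"].round(2),s["wrist_torque"].round(3),s["tool_rot"])
E
```

```text
[ 0.46983 -0.04835  0.01562] [-1.62  0.35 -0.92] [-0.028  0.478 -0.234] [-1.79957146e+02 -9.05439588e-03  9.40054016e+01]
```

Contact: Fx is about −1.6 N and the moment puts it near the far (right) end. I ease on gently so the near end closes too.

Call:
move_arm([
  [-1,0,0.0002,0,0,0,0],
  [-1,0,0.0003,0,0,0,0],
  [-1,0,0.0003,0,0,0,0],
])

```text
t: 14.6
position: [0.4699, -0.0483, 0.0156]
tool_rot: [-179.9, -0.0, 94.0]
force: [-4.6, 1.0, 0.9]
width: 0.0174
grasp_force: 25.0
```

```bash
python3 - <<'E'
from h import *
s=ctrl.read_state();print(s["position"].round(5),s["force"].round(2),s["wrist_torque"].round(3),s["tool_rot"])
i=viewer.camera_info("wrist");p,d=viewer.read_camera("wrist");P=world("wrist",d,i);Z=P[...,2]
a=np.radians(YP);Q=(P[...,:2]-O)@np.array([[np.cos(a),-np.sin(a)],[np.sin(a),np.cos(a)]])*1000
for y in(70,72,74,76,84,88,92,96):
    m=(abs(Q[...,1]-y)<1)&(d>0)
    e=Q[m&(Z>.0105)&(Q[...,0]<0)&(Q[...,0]>-30)][:,0]; g=Q[m&(Z>.006)&(Z<.0105)&(Q[...,0]>-16)&(Q[...,0]<5)][:,0]
    print(y,np.percentile(e,98).round(1) if len(e) else None,np.percentile(g,2).round(1) if len(g) else None)
cv2.imwrite("pics/w4.png",cv2.resize(p[190:380,180:520],(800,447))[:,:,::-1])
E
```

```text
[ 0.4699  -0.04834  0.01561] [-4.61  0.96  0.93] [-0.057  0.832 -0.204] [-1.79934554e+02 -1.08942550e-02  9.40076805e+01]
70 None -8.4
72 -5.6 -8.8
74 -10.0 -8.9
76 -10.1 -8.9
84 -9.8 None
88 -10.1 -11.1
92 -10.5 -14.3
96 -8.8 None
```

View pics/w4.png

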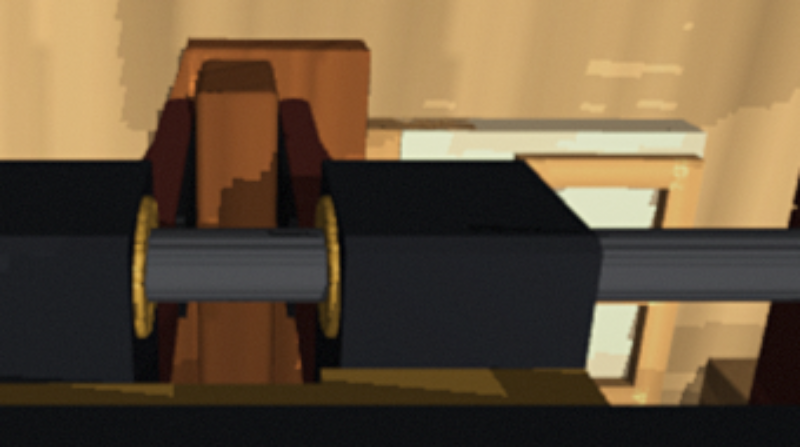

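The crop shows no gap at the seam (370,130–160), and the pressure has moved to the middle of the strip (Fx −4.6 N). I ease off and release.

Call:
move_arm([
  [-1,0,0,0,0,0,0],
  [-1,0,0,0,0,0,0],
  [-1,0,-0.0002,0,0,0,0],
  [-1,0,-0.0002,0,0,0,0],
  [-0.3,0,-0.0002,0,0,0,0],
  [-0.3,0,-0.0002,0,0,0,0],
  [-0.3,0,-0.0002,0,0,0,0],
  [-0.3,0,-0.0002,0,0,0,0],
  [-0.3,0,-0.0002,0,0,0,0],
])

```text
t: 15.55
position: [0.4707, -0.0484, 0.0158]
tool_rot: [180.0, 0.0, 94.0]
force: [-0.5, 0.1, -0.2]
width: 0.0311
grasp_force: 0.0
```

```bash
python3 - <<'E'
from h import *
s=ctrl.read_state();print(s["position"].round(5),s["force"].round(2),s["width"],s["grasp_force"],s["tool_rot"])
E
```

```text
[ 0.47074 -0.04845  0.01578] [-0.53  0.13 -0.21] 0.031052692070811756 0.0 [1.79959331e+02 9.10854387e-03 9.40130473e+01]
```

Call:
move_arm([
  [-0.3,0,0,-0.01,0,0,0],
  [-0.3,0,0,-0.03,0,0,0],
  [-0.3,0,0,-0.06,0,0,0],
  [-0.3,0,0,-0.1,0,0,0],
  [-0.3,0,0,-0.14,0,0,0],
  [-0.3,0.05,0,-0.16,0,0,0],
  [-0.3,0.1,0,-0.16,0,0,0],
  [-0.3,0.15,0,-0.16,0,0,0],
  [-0.3,0.2,0,-0.16,0,0,0],
  [-0.3,0.25,0,-0.16,0,0,0],
  [-0.3,0.28,0,-0.16,0,0,0],
  [-0.3,0.28,0,-0.16,0,0,0],
  [-0.3,0.28,0,-0.16,0,0,0],
])

```text
t: 16.85
position: [0.4503, 0.2313, 0.176]
tool_rot: [180.0, 0.0, 94.1]
force: [0.0, -0.2, -0.2]
width: 0.0306
grasp_force: 0.0
```

```bash
python3 - <<'E'
from h import *
p,d=viewer.read_camera("top");P=world("top",d);Z=P[...,2]
q,e=viewer.read_camera("scene")
cv2.imwrite("pics/f.png",np.hstack([cv2.resize(p[140:240,310:430],(400,333)),cv2.resize(q[130:230,130:250],(400,333))])[:,:,::-1])
c=(abs(P[...,0]-.475)<.08)&(P[...,1]<.0)&(P[...,1]>-.126)&(d>0)
h=cv2.cvtColor(p,cv2.COLOR_RGB2HSV)
print("rib",rect(P,c&(Z>.03)&(Z<.046)))
for y in range(-120,-20,10):
    m=c&(abs(P[...,1]*1000-y)<3)&(Z>.03)&(Z<.046); print(y,(P[m][:,0].mean()*1000).round(1),end=" ")
E
```

```text
rib (array([472.7, -76.6]), array([18.1, 98.2]), 3.73, 38.4, 190)
-120 474.5 -110 474.5 -100 474.7 -90 473.3 -80 471.5 -70 472.0 -60 472.3 -50 469.5 -40 470.7 -30 469.7
```

View pics/f.png

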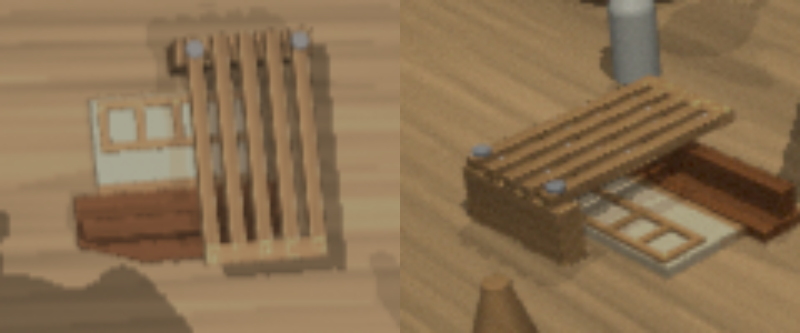

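The final view shows the straightedge flat along the strip (left panel, seam near row 190), yaw 3.7°, its left end overhanging the panel by about 18 mm, so it is centred. Nothing else has visibly moved in these crops.

```bash
python3 -c "
from workcell import workorder
print(workorder.hand_in())"
```

```text
the job is handed in; nothing more can be done
None
```

I drew the straightedge from the till, regripped it by its other end, slid it under the press arms and left it flat and flush along the base strip. It is released, and the job was handed in at about 17 s; no verdict came back.

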